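Hang a stock bin on the louvred counter panel

ROBOT

A 7-joint arm with a two-finger parallel gripper is mounted at the origin on the work surface. World frame = base frame: x ahead of the robot, y to its left, z up, the work surface at z = 0. Lengths are in m, angles in rad, forces in N, time in s.
With the tool pointing down it reaches from about 0.425 to 0.8 m from the base axis. Payload 8.3 kg.
Tool frame: the origin (TCP) lies on the mounting face of the last link; the fingertips stand 173 mm ahead of it and the grasp point (between the pads) lies 155 mm ahead of it; x points along the fingers, y is the direction in which the jaws open and shut, and the axes are right-handed (so a half turn about x gives the same grasp; the last joint's range is limited). The gripper opens to 85 mm and grips with 20 to 120 N. Pads are 22 mm wide; open, the fingers measure 114 mm over their backs; the gripper's body (76 mm by 85 mm) begins 54 mm behind the grasp point. The pads swing forward as they close: fully open they stand 13 mm farther back than shut.
Start: joints at [-1.192, 0.383, 0.016, 1.37, -0.006, 1.388, -0.046], TCP at [0.267, 0.565, 0.405] pointing down, gripper open.
Joint ranges: [-2.95, 2.95], [-0.25, 2.06], [-1.52, 1.56], [0.18, 2.33], [-1.44, 4.58], [0.02, 2.06], [-3.01, 3.01]. Speed limits (rad/s): [2.39, 2.39, 3.01, 3.01, 3.14, 3.14, 3.14].

INTERFACE

Orientations are given as a unit quaternion [x, y, z, w].
In Python, from rig import monitor, eyes, job gives the robot as it stands.
- The arm moves only by the tool step_arm, never from a script. Its argument "targets" is a list of rows, each a list of 7 numbers: the shift along the world's x, y, z in m, then the turn, a rotation vector about the world's x, y, z in degrees, then the opening, from 0 (shut) to 1 (fully open). A call has 1 to 20 rows; each row shifts and turns the commanded pose from where the row before left it; what a row does not reach is not made up. A row lasts 1/10 s, in which the tool goes at most 50 mm and 8.59 degrees, less where a joint would pass 70% of its speed; a pose out of reach is approached as far as the arm can. A call is refused whole if a number of a shift passes 0.05 or a number of a turn 8.59, either way. A call with a gripper value outside its range is refused whole. The fingers move at their own pace and stop on an object; "force" is the grip in N (left out, the last holds). Time passes only in rows, so rows that do not move let the fingers close. It gives the time, the measured TCP pose, the force and the opening at its end, in the units of the state.
- monitor.get_state(): the state, without advancing time (a new reading comes with each control period).
- eyes.capture(name): name is "side" or "top"; returns the picture (420x560x3 uint8, blue, green, red); there is no depth.
- eyes.camera_info(name): a dict with "fx", "fy", "cx", "cy" (pixels), "T" (4x4, takes a point from camera to world coordinates). Camera axes: x right, y down, z forward; pixel columns grow to the right and rows downward; lengths in m; the calibration is good to about 2 mm. A picture is of the moment at which its call begins. camera_info takes no time and is no camera call.
- job.job_done(): hands the job in, once; it reports no verdict.
Trained networks look in the newest picture that a camera, given by its name, has taken for a name from the list of things; names that differ only in an ending like _2 or _b are one class to them, and where a whole thing is asked for, a point or a joint stands for the part that bears it (a point fixed in the world has none). Each returns a list of dicts, best first, with "p" (0 to 1); they miss things now and then, are a little off and sometimes report something else, mostly with a low value. They report only what shows in the picture. A call takes as long as a camera call. They do not tell look-alikes from the thing itself.
- eyes.recognise(camera, query): "extent" ([left, top, right, bottom] in pixels, round what is visible of it).
- eyes.trace(camera, query): "region" (420x560 bool, what is visible of it) and "extent" ([left, top, right, bottom] in pixels, round what is visible of it).
The state is a dict: "time": time; "q": joint angles; "joint_vel": joint speeds; "joint_efforts": joint torques, N m; "tcp_pos": TCP position; "tcp_rot": TCP orientation; "force": force on the tool from outside, world axes, zero at the start; "torque": the same for the moment, N m; "gripper_width": finger opening in m.
Only numpy, scipy, OpenCV 4.12 (cv2) and the standard library are available. Lean on these libraries where they do the work, as an engineer would, in place of code of your own. Each camera call takes 0.05 s, during which the arm holds its last target.

TASK

Pick up the loose grey bin with the hanging lip (its two tins stay inside) and hang it on the top louvre of the panel, in the empty place between the two bins already there: feel the lip against the sheet above the louvre, slide it down lightly until the lip has dropped fully behind the louvre and the louvre carries the bin, then let go. The panel's height and depth are not exactly known, so go gently: do not shove hard against the panel, do not let the bin drop, and leave everything else where it is.

Things in the scene. Friction and masses are not known exactly. Their poses are not given: they have to be found in the camera images.
- bin_center (a point): Centre of the loose grey plastic bin to hang: 110 mm long (its x, from low open front to back), 62 wide (y), 60 high; 30 mm above its underside. 0.13 kg + two 55 g tins, walls 2.5 mm. Full-height side walls run from 27 mm in front of this point to the back: grip across the width near this point from above. On the table in one of two places, turned up to 0.75 rad from the stand.
- bin_lip (a point): Middle of the lower edge of the bin's hanging lip, x, y, z as the bin; 62 mm behind (+x) and 16 mm above its centre. Back wall's outer face is 55 mm behind the centre. At rim height a 3 mm flange, 54 mm wide, reaches 8.5 mm out behind it and turns down as the 3 mm thick lip, lower edge 14 mm below the rim. Slot between wall and lip: 5.5 mm wide, 11 mm deep.
- stand: Fixed counter stand of the white sheet-steel panel (370 mm wide). Origin on the table below the middle of the panel's nominal front face; x points into the panel (its front looks to -x; a hung bin's x is parallel), y along it, z up. Uprights and brackets are behind the sheet; two feet, 40 mm wide and 6 mm high, reach 100 mm forward at y = +-150 mm.
- louvre_nominal (a point): Fixed point of the stand, its axes: the sheet's front face at the height of the top louvre's upper edge, mid-panel, IF the panel were at nominal (200 mm up). The panel is clamped on slotted brackets: all of it is really anywhere within 12 mm higher or lower and 7 mm further in or out along x. This pose does not show that: feel or see it.
- panel_top_nominal (a point): Same, at the sheet's upper edge (255 mm up). Four louvres, 40 mm apart: each an upright tongue 2.5 mm thick, 13 mm high, along the panel, 4.5 mm in front of the sheet, gap open above. The sheet gives 1 mm per 5 N along x, 1 mm per 8 N downwards. Bin hung: rim 3 mm above tongue, centre about 65 mm before the sheet; leans forward up to 0.08 rad once released.
- hung_l (a joint): How far (m) the bin hung on the top louvre at the stand's +y side has been slid along +y from its mark, where its centre is 118 mm from the panel's middle. An equal grey bin with contents; starts between -0.015 and 0.012, slides if pushed with 2 N. Leave it there.
- hung_r (a joint): The same for the bin hung on the -y side: slid along +y from its mark 118 mm to -y of the panel's middle; starts between -0.012 and 0.015. The empty place lies between the two, about 170 mm wide.
- tin0_center (a point): Tin standing loose in the bin's front half, 41 mm across, 40 mm high; this is its centre.
- tin1_center (a point): The same kind of tin in the bin's back half.
- tray: Bystander: plain grey open tray without a lip, 120 x 85 x 35 mm, with small boxes, on the table in the other of the two places; origin under its centre, x along its length.
- sauce0: Bystander: sauce bottle 60 mm across, 205 mm high, origin under its centre.
- sauce1: Bystander: second sauce bottle like it.
- jar: Bystander: jar 62 mm across, 85 mm high, origin under its centre.
- can: Bystander: can 66 mm across, 100 mm high, origin under its centre.
There are look-alikes about, which are no part of the job. Leave any pink look-alike of the part that bears bin_center alone.

How it is judged:
By the outcome, as a careful person would: the job done as asked, in the order asked, and still so for the second after the job is handed in, with the robot touching nothing.
It also fails if it takes over 72 s, if anything falls off the work surface, if the arm or the gripper's body presses on something with over 40 N, if the wrist force passes 120 N, or if a joint passes its speed limit or range.

## Working session

There is one attempt and no reset: what is moved stays moved. The work goes in short steps, Python scripts to look and compute and a tool call to move; the robot and the scene stay as the last step left them, time stands still between calls to the robot, and variables do not carry over. Pictures are saved under pics/ and viewed, and the job is handed in when it is done.

Besides the shell and the picture viewer there is one more tool, called after ">>>" as a command line: name --pt "numbers of a row" for each row, then --argument value for the rest. step_arm: Moves the arm, as the interface text tells. Its arguments: {"type":"object","properties":{"targets":{"type":"array","items":{"type":"array","items":{"type":"number"}}},"force":{"type":"number"}},"required":["targets"]}

```bash
mkdir -p pics; ls
python3 - <<'E'
from rig import monitor, eyes, job
import cv2,numpy as np
s=monitor.get_state();print({k:np.round(v,3).tolist() for k,v in s.items()})
for c in('side','top'):
    im=eyes.capture(c);cv2.imwrite(f'pics/{c}0.png',im)
    i=eyes.camera_info(c);print(c,i['fx'],i['fy'],i['cx'],i['cy']);print(np.round(i['T'],4).tolist())
E
```

```text
pics
{'time': 0.0, 'q': [-1.192, 0.384, 0.016, 1.371, -0.006, 1.388, -0.046], 'joint_vel': [0.0, 0.001, 0.0, -0.0, -0.001, -0.001, 0.001], 'joint_efforts': [0.001, -62.76, 0.845, -37.183, 0.017, 0.015, 0.0], 'tcp_pos': [0.267, 0.565, 0.404], 'tcp_rot': [0.154, 0.69, -0.156, 0.69], 'force': [-0.343, 0.922, 0.578], 'torque': [-0.013, 0.006, 0.005], 'gripper_width': 0.085}
side 473.527052091942 473.527052091942 282.4585978080282 204.57983344973667
[[0.9644, -0.1469, 0.2201, 0.2843], [-0.2646, -0.5272, 0.8075, -0.9647], [-0.0026, -0.8369, -0.5473, 0.8181], [0.0, 0.0, 0.0, 1.0]]
top 393.96632879186814 393.96632879186814 281.56698426979494 207.73915564979856
[[0.0201, -0.9867, 0.1614, 0.3658], [-0.9998, -0.0201, 0.0018, -0.0543], [0.0015, -0.1614, -0.9869, 1.0326], [0.0, 0.0, 0.0, 1.0]]
```

View pics/side0.png

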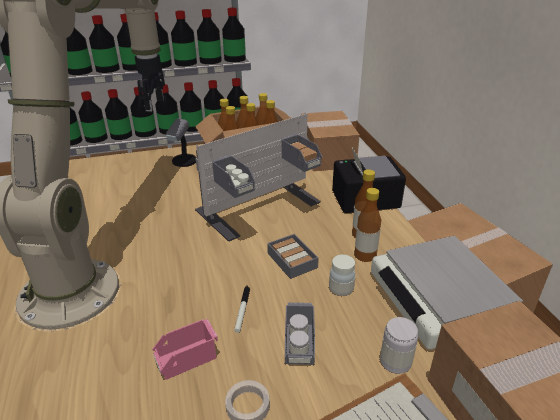

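View pics/top0.png

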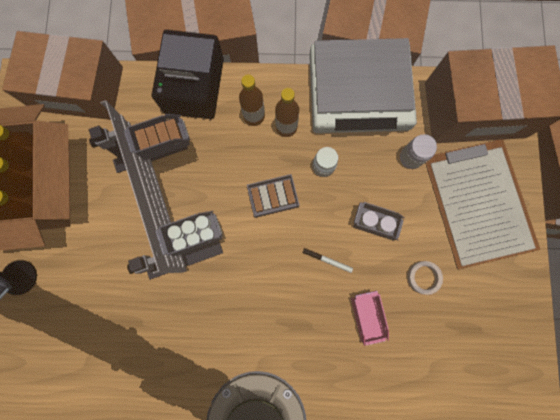

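```bash
cat > h.py <<'E'
from rig import monitor, eyes, job
import cv2,numpy as np
from scipy.spatial.transform import Rotation as R
def K(c):
    i=eyes.camera_info(c); return i
def ray(c,u,v):
    i=K(c);d=np.array([(u-i['cx'])/i['fx'],(v-i['cy'])/i['fy'],1.]);T=np.array(i['T'])
    return T[:3,3],T[:3,:3]@d
def atz(c,u,v,z):
    o,d=ray(c,u,v);return o+d*(z-o[2])/d[2]
def proj(c,p):
    i=K(c);T=np.array(i['T']);q=T[:3,:3].T@(np.asarray(p)-T[:3,3])
    return np.array([i['cx']+i['fx']*q[0]/q[2],i['cy']+i['fy']*q[1]/q[2]])
def tri(uv1,uv2):
    o1,d1=ray('side',*uv1);o2,d2=ray('top',*uv2)
    d1/=np.linalg.norm(d1);d2/=np.linalg.norm(d2)
    A=np.stack([d1,-d2],1);t=np.linalg.lstsq(A,o2-o1,rcond=None)[0]
    a=o1+d1*t[0];b=o2+d2*t[1];return (a+b)/2,np.linalg.norm(a-b)
def crop(f,x0,y0,x1,y1,s,out):
    im=cv2.imread(f)[y0:y1,x0:x1];cv2.imwrite(out,cv2.resize(im,None,fx=s,fy=s,interpolation=cv2.INTER_CUBIC))
E
python3 - <<'E'
from h import *
crop('pics/top0.png',340,190,420,250,8,'pics/tb.png')
crop('pics/side0.png',270,290,330,375,7,'pics/sb.png')
crop('pics/top0.png',80,90,240,290,3,'pics/tp.png')
crop('pics/side0.png',185,105,335,245,5,'pics/sp.png')
for c in('side','top'):
    for q in('bin_center','bin_lip','stand','tray','sauce0','jar','can','tin0_center'):
        print(c,q,[(np.round(d['extent']).tolist(),round(d['p'],2)) for d in eyes.recognise(c,q)[:4]])
E
```

```text
side bin_center [([283.0, 301.0, 315.0, 364.0], 0.8), ([150.0, 321.0, 216.0, 379.0], 0.61)]
side bin_lip [([284.0, 302.0, 319.0, 364.0], 0.97), ([153.0, 318.0, 216.0, 379.0], 0.57), ([290.0, 316.0, 309.0, 332.0], 0.34), ([288.0, 333.0, 310.0, 355.0], 0.15)]
side stand [([193.0, 111.0, 324.0, 240.0], 0.55), ([380.0, 316.0, 421.0, 376.0], 0.38)]
side tray [([270.0, 234.0, 318.0, 280.0], 0.82), ([290.0, 317.0, 308.0, 334.0], 0.35)]
side sauce0 [([354.0, 188.0, 379.0, 262.0], 0.92), ([352.0, 171.0, 373.0, 236.0], 0.71)]
side jar [([332.0, 252.0, 357.0, 295.0], 0.63), ([266.0, 236.0, 318.0, 281.0], 0.59), ([354.0, 171.0, 374.0, 234.0], 0.53)]
side can [([376.0, 313.0, 421.0, 374.0], 0.7), ([291.0, 334.0, 311.0, 353.0], 0.37)]
side tin0_center [([291.0, 331.0, 309.0, 355.0], 0.92)]
top bin_center [([352.0, 290.0, 389.0, 343.0], 0.89), ([352.0, 204.0, 404.0, 241.0], 0.66), ([361.0, 209.0, 379.0, 227.0], 0.17)]
top bin_lip [([351.0, 203.0, 403.0, 241.0], 0.91), ([350.0, 289.0, 391.0, 344.0], 0.8)]
top stand [([87.0, 102.0, 224.0, 278.0], 0.66)]
top tray [([245.0, 172.0, 298.0, 216.0], 0.78)]
top sauce0 [([241.0, 72.0, 266.0, 128.0], 0.89), ([272.0, 92.0, 295.0, 136.0], 0.72), ([376.0, 215.0, 398.0, 231.0], 0.18)]
top jar [([311.0, 147.0, 337.0, 178.0], 0.62)]
top can [([401.0, 132.0, 440.0, 170.0], 0.89)]
top tin0_center [([375.0, 217.0, 396.0, 229.0], 0.82)]
```

View pics/tb.png

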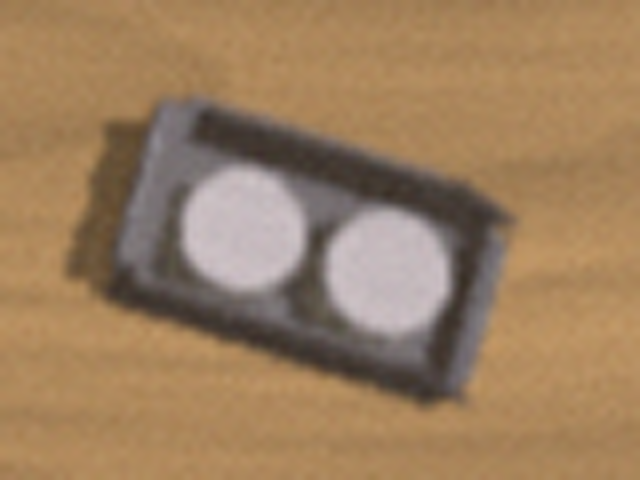

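View pics/sb.png

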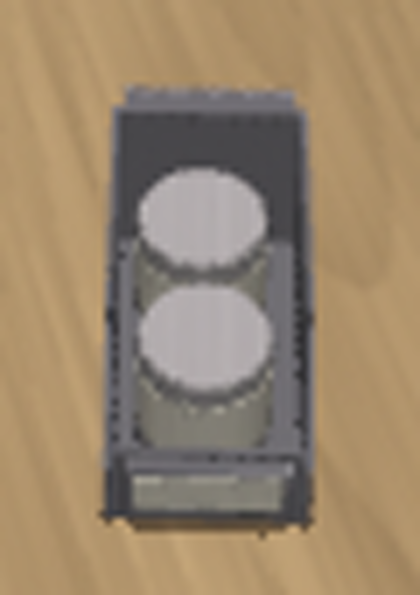

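View pics/tp.png

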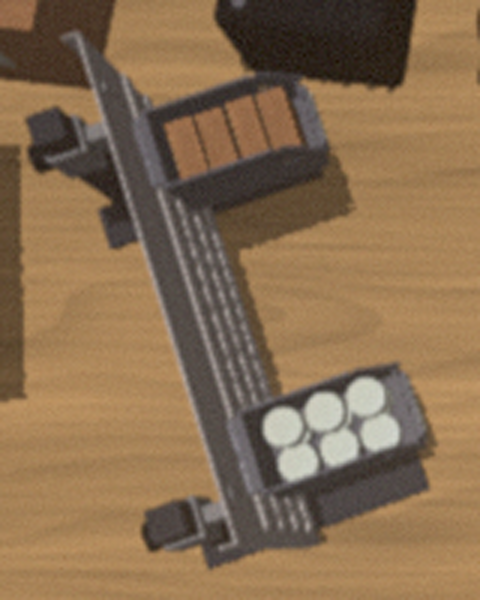

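View pics/sp.png

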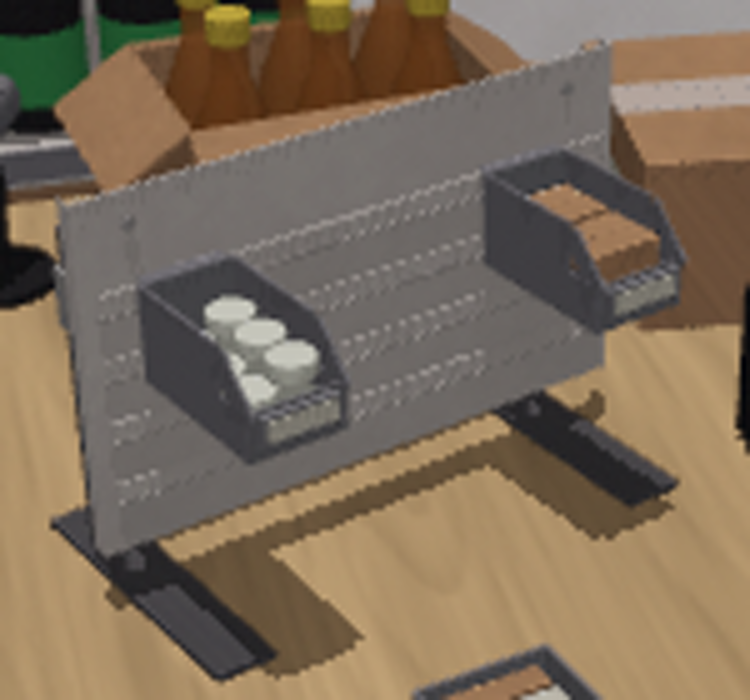

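Run:
```python
from h import *
a,e=tri((197.4,145.6),(149.5,278.5));b,f=tri((306.6,113.4),(102,102))
print(a,e,b,f,np.linalg.norm(a-b))
u=(a-b)/np.linalg.norm(a-b);print(np.degrees(np.arctan2(u[1],u[0])))
m={}
for c in('side','top'):
    r=[d for d in eyes.trace(c,'bin_lip')]
    print(c,[(d['extent'],d['p'],d['region'].sum()) for d in r])
    im=eyes.capture(c)
    tgt=(299,333) if c=='side' else (378,221)
    for d in r:
        x=d['extent']
        if x[0]<tgt[0]<x[2] and x[1]<tgt[1]<x[3] and d['region'].sum()>800:
            m[c]=d['region'];break
    v=im.copy();v[m[c]]=(0,255,0);x0,y0=tgt[0]-40,tgt[1]-45
    cv2.imwrite(f'pics/m_{c}.png',cv2.resize(np.hstack([im[y0:y0+90,x0:x0+80],v[y0:y0+90,x0:x0+80]]),None,fx=5,fy=5,interpolation=cv2.INTER_NEAREST))
np.savez('m.npz',**m)
```

```text
[0.35757761 0.19806845 0.25997265] 0.01802690346104508 [0.70946155 0.32362829 0.26157978] 0.005904142207415236 0.37361766766680937
-160.36249489694907
side [([283.2, 304.1, 317.9, 363.4], 0.81, np.int64(1149)), ([155.0, 316.5, 219.2, 378.8], 0.72, np.int64(2592)), ([278.8, 132.7, 318.9, 171.1], 0.68, np.int64(1131))]
top [([354.7, 203.1, 404.3, 240.9], 0.88, np.int64(846)), ([352.6, 290.5, 388.6, 345.6], 0.87, np.int64(1542))]
```

Run:
```python
from h import *
a=cv2.imread('pics/m_side.png');b=cv2.imread('pics/m_top.png');cv2.imwrite('pics/mm.png',cv2.resize(np.hstack([a,b]),(800,int(450*.5*1)) if 0 else (800,225)))
def c(f,x0,y0,w,h,s):
    im=cv2.imread(f)[y0:y0+h,x0:x0+w];return cv2.resize(im,None,fx=s,fy=s,interpolation=cv2.INTER_NEAREST)
t=np.hstack([c('pics/top0.png',90,95,40,40,9),c('pics/top0.png',135,250,40,40,9)])
s=np.hstack([c('pics/side0.png',190,135,40,40,9) ,c('pics/side0.png',290,100,40,40,9)])
cv2.imwrite('pics/pc.png',np.vstack([t,s]))
```

```text
(no output)
```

View pics/mm.png

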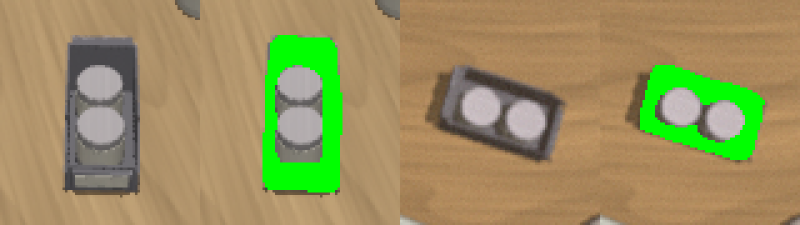

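View pics/pc.png

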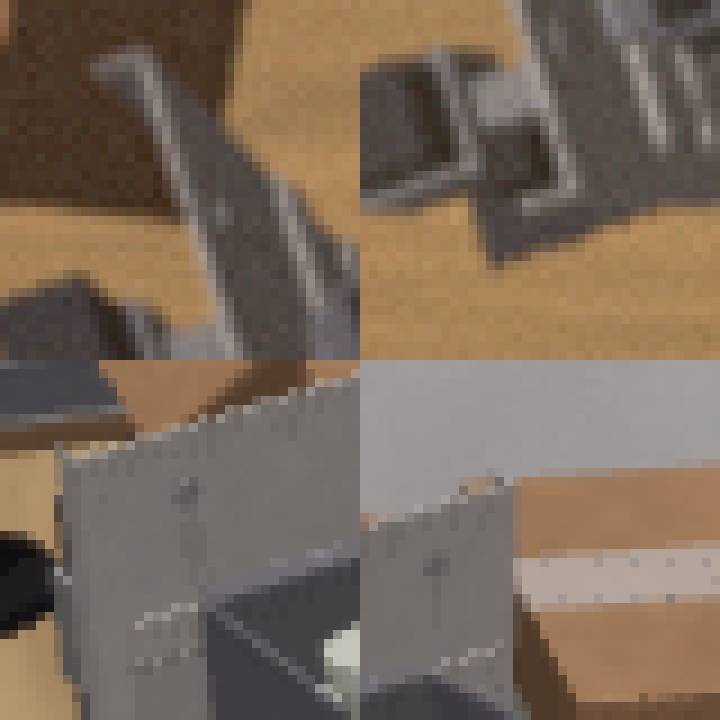

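Run:
```python
from h import *
a,e=tri((197.6,146.4),(158.9,271.1));b,f=tri((307.2,113.9),(106.5,100.3))
print(a,e,b,f,np.linalg.norm(a-b))
u=(b-a)/np.linalg.norm(a-b);print('pan dir deg',np.degrees(np.arctan2(u[1],u[0])))
from scipy.optimize import least_squares
m=np.load('m.npz')
def model(p,full=False):
    x,y,th,hf=p
    P=np.array([[-.055,s*.031,-.03] for s in(1,-1)]+[[-.055,s*.031,hf] for s in(1,-1)]+[[.055,s*.031,z] for s in(1,-1) for z in(-.03,.03)]+[[-.027,s*.031,.03] for s in(1,-1)]+[[.0635,s*.027,z] for s in(1,-1) for z in(.016,.03)])
    c,s=np.cos(th),np.sin(th);return P@np.array([[c,s,0],[-s,c,0],[0,0,1]])+[x,y,.03]
def hull(c,p): return cv2.convexHull(np.array([proj(c,q) for q in model(p)],np.float32))[:,0]
cnt={}
for c in m:
    k=max(cv2.findContours(m[c].astype(np.uint8),0,1)[0],key=cv2.contourArea);cnt[c]=cv2.convexHull(k)[:,0].astype(np.float32)
    # dense
    k=np.vstack([cnt[c],cnt[c][:1]]);cnt[c]=np.vstack([k[i]+(k[i+1]-k[i])*t for i in range(len(k)-1) for t in np.linspace(0,1,5)[:-1]])
def res(p):
    r=[]
    for c in m:
        h=hull(c,p).reshape(-1,1,2)
        r+=[cv2.pointPolygonTest(h,(float(q[0]),float(q[1])),True) for q in cnt[c]]
    return r
g=atz('top',378,221,.04)
best=min((least_squares(res,[g[0],g[1],t,0.0],diff_step=1e-3,x_scale=[.01,.01,.1,.01],loss='soft_l1') for t in(1.2,1.5,1.8)),key=lambda r:r.cost)
print(best.x,best.cost,np.sqrt(np.mean(np.square(res(best.x)))),np.degrees(best.x[2]))
for c in m:
    im=cv2.imread(f'pics/{c}0.png');s=8
    tgt=(299,333) if c=='side' else (378,221);x0,y0=tgt[0]-40,tgt[1]-37
    v=cv2.resize(im[y0:y0+75,x0:x0+80],None,fx=s,fy=s,interpolation=cv2.INTER_CUBIC)
    pts=[((proj(c,q)-[x0,y0]+.5)*s).astype(int) for q in model(best.x)]
    for q in pts: cv2.circle(v,tuple(int(t) for t in q),3,(0,0,255),-1)
    cv2.imwrite(f'pics/fit_{c}.png',v)
```

```text
[0.36434093 0.18017936 0.26540154] 0.0025493393732844297 [0.7098529  0.3131338  0.26478434] 0.001989173027690514 0.3702104563378982
pan dir deg 21.046932377049835Traceback (most recent call last):
  File "<stdin>", line 24, in <module>
  File "<stdin>", line 24, in <genexpr>
    return func(*args, **kwargs)
    result = trf(vector_fun.fun, vector_fun.jac, x0, f0, J0, lb, ub, ftol, xtol,
                 gtol, max_nfev, x_scale, loss_function, tr_solver,
                 tr_options.copy(), verbose, callback=callback_wrapped)
    return trf_no_bounds(
        fun, jac, x0, f0, J0, ftol, xtol, gtol, max_nfev, x_scale,
        loss_function, tr_solver, tr_options, verbose, callback=callback)
    f_new = fun(x_new)
    self._update_fun()
    ~~~~~~~~~~~~~~~~^^
    self.f = self.fun_wrapped(xp_copy(self.x))
             ~~~~~~~~~~~~~~~~^^^^^^^^^^^^^^^^^
    return np.atleast_1d(self.fun(x))
                         ~~~~~~~~^^^
    return self.f(x, *self.args, **self.kwargs)
           ~~~~~~^^^^^^^^^^^^^^^^^^^^^^^^^^^^^^
  File "<stdin>", line 20, in res
  File "<stdin>", line 11, in hull
  File "h.py", line 12, in proj
    i=K(c);T=np.array(i['T']);q=T[:3,:3].T@(np.asarray(p)-T[:3,3])
  File "h.py", line 5, in K
    i=eyes.camera_info(c); return i
ValueError: time passes only in moves, steps and waits
```

```bash
python3 - <<'E'
import re
s=open('h.py').read()
s=s.replace("    i=eyes.camera_info(c); return i","    if c not in _C: _C[c]=eyes.camera_info(c)\n    return _C[c]").replace("def K(c)","_C={}\ndef K(c)",1)
s+='''
def model(p,hf=0.0):
    x,y,th=p[:3]
    z0=p[3] if len(p)>3 else .03
    P=np.array([[-.055,s*.031,-.03] for s in(1,-1)]+[[-.055,s*.031,hf] for s in(1,-1)]+[[.055,s*.031,z] for s in(1,-1) for z in(-.03,.03)]+[[-.027,s*.031,.03] for s in(1,-1)]+[[.0635,s*.027,z] for s in(1,-1) for z in(.016,.03)])
    c,s=np.cos(th),np.sin(th);return P@np.array([[c,s,0],[-s,c,0],[0,0,1]])+[x,y,z0]
def draw(c,im,p,tgt,out,hf=0.0,s=8):
    x0,y0=tgt[0]-40,tgt[1]-37
    v=cv2.resize(im[y0:y0+75,x0:x0+80],None,fx=s,fy=s,interpolation=cv2.INTER_CUBIC)
    for q in model(p,hf):
        t=(proj(c,q)-[x0,y0]+.5)*s;cv2.circle(v,(int(t[0]),int(t[1])),3,(0,0,255),-1)
    cv2.imwrite(out,v)
'''
open('h.py','w').write(s)
E
python3 - <<'E'
from h import *
from scipy.optimize import least_squares
m=np.load('m.npz');m={k:m[k] for k in m}
def hull(c,p): return cv2.convexHull(np.array([proj(c,q) for q in model(p[:3],p[3])],np.float32))[:,0]
cnt={}
for c in m:
    k=max(cv2.findContours(m[c].astype(np.uint8),0,1)[0],key=cv2.contourArea);k=cv2.convexHull(k)[:,0].astype(np.float32)
    k=np.vstack([k,k[:1]]);cnt[c]=np.vstack([k[i]+(k[i+1]-k[i])*t for i in range(len(k)-1) for t in np.linspace(0,1,5)[:-1]])
def res(p):
    r=[]
    for c in m:
        h=hull(c,p).reshape(-1,1,2)
        r+=[cv2.pointPolygonTest(h,(float(q[0]),float(q[1])),True) for q in cnt[c]]
    return np.array(r)-.5
g=atz('top',378,221,.04)
best=min((least_squares(res,[g[0],g[1],t,0.0],diff_step=1e-3,x_scale=[.01,.01,.1,.01],loss='soft_l1',bounds=([-2,-2,-4,-.02],[2,2,4,.03])) for t in(1.2,1.5,1.8)),key=lambda r:r.cost)
print(best.x,best.cost,np.sqrt(np.mean(np.square(res(best.x)))),np.degrees(best.x[2]))
for c,t in(('side',(299,333)),('top',(378,221))): draw(c,cv2.imread(f'pics/{c}0.png'),best.x[:3],t,f'pics/fit_{c}.png',best.x[3])
# tins tops z=.0425
for uv in((340+243/8,190+230/8),(340+388/8,190+270/8)): print('tin',atz('top',uv[0]-.5,uv[1]-.5,.0425))
E
```

```text
[ 0.50121821 -0.30055414  1.28206997  0.02332459] 22.630326990719034 0.5968944272157196 73.45719809494273
tin [ 0.50521866 -0.27696971  0.0425    ]
tin [ 0.49337486 -0.32264808  0.0425    ]
```

View pics/fit_side.png

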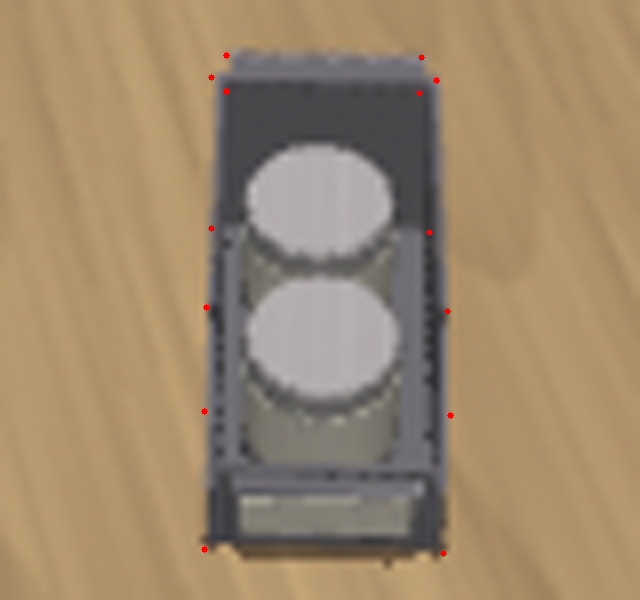

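View pics/fit_top.png

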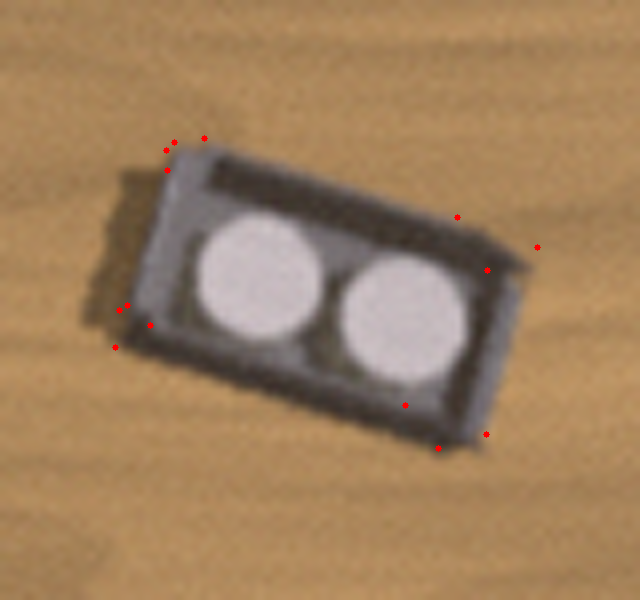

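Run:
```python
from h import *
s=monitor.get_state();M=R.from_quat(s['tcp_rot']).as_matrix();print(s['time'],s['tcp_pos'],M.round(3).tolist(),np.degrees(np.arctan2(M[1,1],M[0,1])),s['force'])
for uv in [(326,161)]: print('jar',atz('top',*uv,.085))
print(atz('top',422,150,.1))
```

```text
1.1 [0.26724782 0.56496965 0.40468144] [[-0.0, 0.428, 0.904], [-0.0, 0.904, -0.428], [-1.0, -0.0, -0.0]] 64.68318949668094 [ 0.56883648 -0.20502578 -0.69265093]
jar [ 0.6406704 -0.1606421  0.085    ]
[ 0.66911627 -0.39494384  0.1       ]
```

>>> step_arm --pt "0 0 0.045 0 0 0 1" --pt "0 0 0.045 0 0 0 1" --pt "0.0228 -0.039 0 0 0 -4.5 1" --pt "0.0228 -0.039 0 0 0 -4.5 1" --pt "0.0228 -0.039 0 0 0 -4.5 1" --pt "0.0228 -0.039 0 0 0 -4.5 1" --pt "0.0228 -0.039 0 0 0 -4.5 1" --pt "0.0228 -0.039 0 0 0 -4.5 1" --pt "0.0228 -0.039 0 0 0 -4.5 1" --pt "0.0228 -0.039 0 0 0 -4.5 1" --pt "0.005 -0.046 0 0 0 -4.5 1" --pt "0.005 -0.046 0 0 0 -4.5 1" --pt "0.005 -0.046 0 0 0 -4.5 1" --pt "0.005 -0.046 0 0 0 -4.5 1" --pt "0.005 -0.046 0 0 0 -4.5 1" --pt "0.005 -0.046 0 0 0 -4.5 1" --pt "0.005 -0.046 0 0 0 -4.5 1" --pt "0.005 -0.046 0 0 0 -4.7 1"

```text
time: 2.9
tcp_pos: [0.4892, -0.1169, 0.4951]
tcp_rot: [0.533, 0.465, -0.532, 0.466]
force: [0.9, 1.3, -0.6]
gripper_width: 0.0854
```

```bash
cat >> h.py <<'E'
def st():
    s=monitor.get_state();M=R.from_quat(s['tcp_rot']).as_matrix()
    print('t',s['time'],'tcp',np.round(s['tcp_pos'],4),'jaw',np.round(np.degrees(np.arctan2(M[1,1],M[0,1])),2),'down',np.round(M[:,0],4),'F',np.round(s['force'],2),'T',np.round(s['torque'],3),'w',round(float(s['gripper_width']),4));return s
E
python3 -c "
from h import *
st()"
```

```text
t 2.9 tcp [ 0.4892 -0.1169  0.4951] jaw -7.68 down [ 1.1e-03  5.0e-04 -1.0e+00] F [ 0.86  1.28 -0.59] T [ 0.014 -0.034  0.072] w 0.0854
```

>>> step_arm --pt "0.0022 -0.0367 -0.02 0 0 -1.8 1" --pt "0.0022 -0.0367 -0.03 0 0 -1.8 1" --pt "0.0022 -0.0367 -0.03 0 0 -1.8 1" --pt "0.0022 -0.0367 -0.04 0 0 -1.8 1" --pt "0.0022 -0.0368 -0.04 0 0 -1.7 1" --pt "0 0 -0.025 0 0 0 1" --pt "0 0 0 0 0 0 1"

```text
time: 3.6
tcp_pos: [0.4989, -0.2928, 0.3124]
tcp_rot: [-0.565, -0.425, 0.568, -0.421]
force: [-0.3, 0.1, 0.7]
gripper_width: 0.0856
```

```bash
python3 -c "
from h import *
st()
a=eyes.capture('side');b=eyes.capture('top')
crop2=lambda im,x0,y0,w,h,s:cv2.resize(im[y0:y0+h,x0:x0+w],None,fx=s,fy=s,interpolation=cv2.INTER_CUBIC)
cv2.imwrite('pics/s1.png',np.hstack([crop2(a,240,250,120,130,3.3),crop2(b,320,160,120,130,3.3)]))"
```

```text
t 3.6 tcp [ 0.4989 -0.2928  0.3124] jaw -16.53 down [-0.0066  0.0022 -1.    ] F [-0.31  0.08  0.65] T [ 0.054 -0.017  0.007] w 0.0856
```

View pics/s1.png

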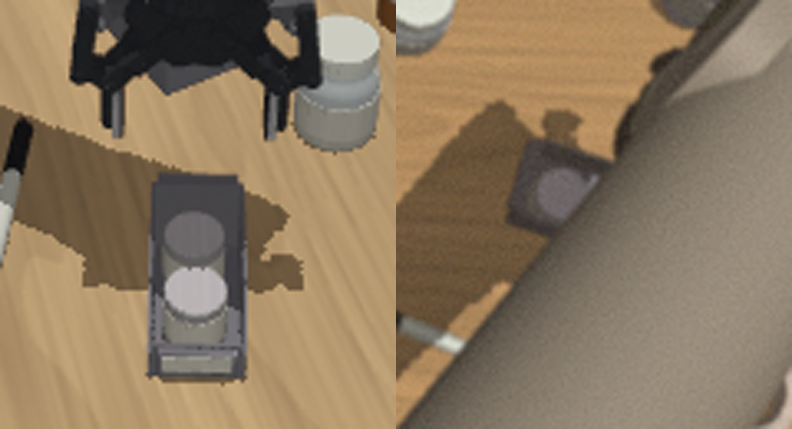

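>>> step_arm --pt "0 0 0 0 0 0 1" --pt "0 0 -0.03 0 0 0 1" --pt "0 0 -0.03 0 0 0 1" --pt "0 0 -0.025 0 0 0 1" --pt "0 0 0 0 0 0 1"

```text
time: 4.2
tcp_pos: [0.5002, -0.2911, 0.2298]
tcp_rot: [-0.566, -0.425, 0.566, -0.423]
force: [-0.2, 0.7, 0.7]
gripper_width: 0.0858
```

```bash
python3 -c "
from h import *
s=st()
c=s['tcp_pos']-np.array([0,0,.155]);print(c)
a=eyes.capture('side')
crop2=lambda im,x0,y0,w,h,s:cv2.resize(im[y0:y0+h,x0:x0+w],None,fx=s,fy=s,interpolation=cv2.INTER_CUBIC)
cv2.imwrite('pics/s2.png',crop2(a,240,230,130,150,4))"
```

```text
t 4.2 tcp [ 0.5002 -0.2911  0.2298] jaw -16.29 down [-0.0024  0.002  -1.    ] F [-0.21  0.66  0.7 ] T [-0.013  0.017 -0.002] w 0.0858
[ 0.50023865 -0.29110028  0.07476745]
```

View pics/s2.png

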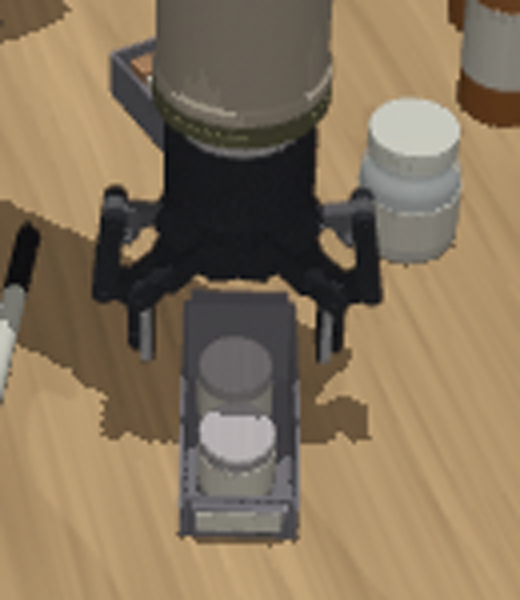

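>>> step_arm --pt "0 -0.009 -0.017 0 0 0 1" --pt "0 0 -0.02 0 0 0 1" --pt "0 0 0 0 0 0 1" --pt "0 0 0 0 0 0 1"

```text
time: 4.65
tcp_pos: [0.501, -0.3018, 0.1962]
tcp_rot: [0.567, 0.423, -0.566, 0.424]
force: [-0.4, -0.4, -0.3]
gripper_width: 0.0853
```

```bash
python3 -c "
from h import *
s=st()
a=eyes.capture('side')
crop2=lambda im,x0,y0,w,h,s:cv2.resize(im[y0:y0+h,x0:x0+w],None,fx=s,fy=s,interpolation=cv2.INTER_CUBIC)
cv2.imwrite('pics/s3.png',crop2(a,240,230,130,150,4))"
```

```text
t 4.65 tcp [ 0.501  -0.3018  0.1962] jaw -16.38 down [ 2.e-03 -7.e-04 -1.e+00] F [-0.44 -0.38 -0.32] T [ 0.005 -0.057 -0.02 ] w 0.0853
```

View pics/s3.png

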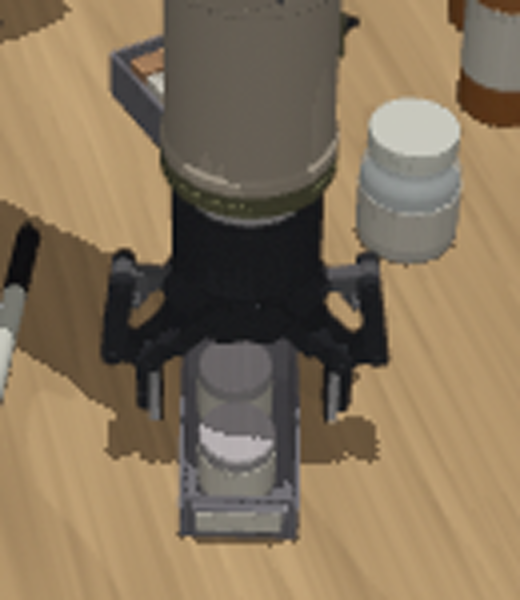

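>>> step_arm --pt "0 0 -0.006 0 0 0 1" --pt "0 0 0 0 0 0 0.6" --pt "0 0 0 0 0 0 0.5" --pt "0 0 0 0 0 0 0.5" --pt "0 0 0 0 0 0 0.5" --pt "0 0 0 0 0 0 0.5" --force 35

```text
time: 5.3
tcp_pos: [0.5003, -0.3017, 0.1885]
tcp_rot: [0.566, 0.423, -0.566, 0.424]
force: [-1.0, 2.0, 5.8]
gripper_width: 0.0615
```

```bash
python3 -c "
from h import *
s=st()
a=eyes.capture('side')
crop2=lambda im,x0,y0,w,h,s:cv2.resize(im[y0:y0+h,x0:x0+w],None,fx=s,fy=s,interpolation=cv2.INTER_CUBIC)
cv2.imwrite('pics/s4.png',crop2(a,240,230,130,150,4))"
```

```text
t 5.3 tcp [ 0.5003 -0.3017  0.1885] jaw -16.41 down [ 4.e-04  1.e-04 -1.e+00] F [-1.01  2.03  5.8 ] T [0.311 0.409 0.001] w 0.0615
```

View pics/s4.png

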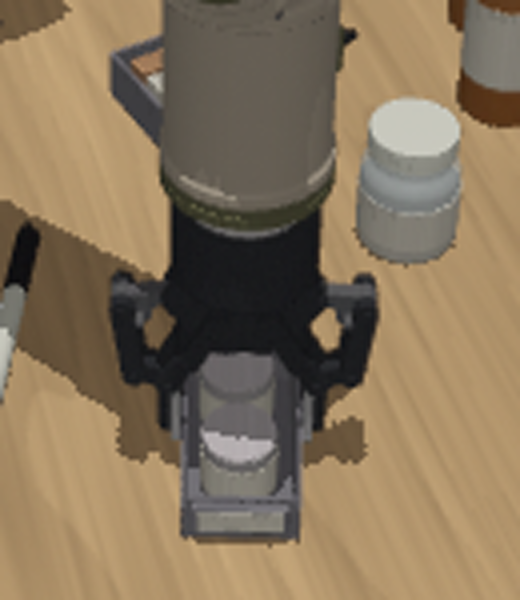

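>>> step_arm --pt "0 0 0.005 0 0 0 0.5" --pt "0 0 0.01 0 0 0 0.5" --pt "0 0 0.02 0 0 0 0.5" --pt "0 0 0.025 0 0 0 0.5" --pt "0 0 0.02 0 0 0 0.5" --pt "0 0 0 0 0 0 0.5" --pt "0 0 0 0 0 0 0.5"

```text
time: 6.05
tcp_pos: [0.5002, -0.3016, 0.2682]
tcp_rot: [0.566, 0.423, -0.566, 0.424]
force: [-0.3, 0.2, -2.9]
gripper_width: 0.0616
```

```bash
python3 -c "
from h import *
s=st()
a=eyes.capture('side')
crop2=lambda im,x0,y0,w,h,s:cv2.resize(im[y0:y0+h,x0:x0+w],None,fx=s,fy=s,interpolation=cv2.INTER_CUBIC)
cv2.imwrite('pics/s5.png',crop2(a,240,200,130,150,4))"
```

```text
t 6.05 tcp [ 0.5002 -0.3016  0.2682] jaw -16.41 down [ 6.e-04  1.e-04 -1.e+00] F [-0.25  0.18 -2.88] T [-0.045  0.006 -0.069] w 0.0616
```

View pics/s5.png

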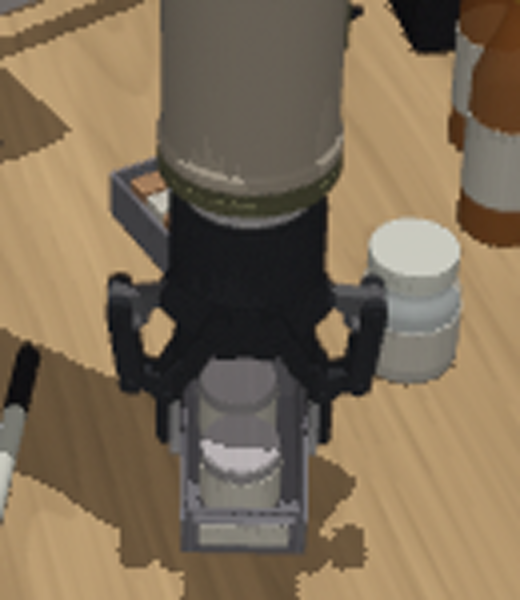

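```bash
python3 -c "
from h import *
S=np.array([.5371,.2467]);xs=np.array([-.359,.933]);ys=np.array([-.933,-.359])
for u in((162.3,243.7),(130.5,142.5)):
    p=atz('top',*u,.213)[:2]-S;print(p@xs,p@ys)
# louvre ends in side image on the sheet/tongue plane (x_s=-0.007)
for u in((205.5,164.4),(306.1,132.2)):
    o,d=ray('side',*u);t=((S-o[:2])@xs-.006)/(d[:2]@xs);p=o+t*d;print(p,(p[:2]-S)@ys)
st()
b=eyes.capture('top');print(eyes.recognise('side','hung_l'),eyes.recognise('top','hung_l'))
"
```

```text
-0.007545254411548225 0.12927357671179898
-0.007223765441597033 -0.10342054232435657
[0.38128694 0.18031534 0.20939603] 0.16920567289434435
[0.70632581 0.30538388 0.20903655] -0.17895519254983594
t 6.1 tcp [ 0.5    -0.3013  0.2673] jaw -16.4 down [-9.e-04  7.e-04 -1.e+00] F [ 0.26  0.4  -2.66] T [ 0.008 -0.057  0.039] w 0.0612
[{'extent': [209.9, 154.6, 254.6, 199.0], 'p': 0.88}, {'extent': [195.2, 137.9, 276.2, 240.4], 'p': 0.17}] [{'extent': [156.1, 208.4, 224.2, 255.3], 'p': 0.7}, {'extent': [128.2, 114.2, 191.0, 160.7], 'p': 0.56}]
```

>>> step_arm --pt "0 0 0.015 0 0 0 0.5" --pt "0 0 0.03 0 0 0 0.5" --pt "0.003 0.01 0.03 0 0 1 0.5" --pt "0.006 0.02 0.03 0 0 2 0.5" --pt "0.009 0.0285 0.018 0 0 3 0.5" --pt "0.009 0.0285 0.01 0 0 3 0.5" --pt "0.009 0.0285 0 0 0 3 0.5" --pt "0.009 0.0285 0 0 0 3 0.5" --pt "0.009 0.0285 0 0 0 3 0.5" --pt "0.009 0.0285 0 0 0 3 0.5" --pt "0.009 0.0285 0 0 0 3 0.5" --pt "0.009 0.0285 0 0 0 3 0.5" --pt "0.009 0.0285 0 0 0 3 0.5" --pt "0.009 0.0285 0 0 0 3 0.5" --pt "0.008 0.0243 0 0 0 4.45 0.5" --pt "0 0 0 0 0 0 0.5" --pt "0 0 0 0 0 0 0.5"

```text
time: 7.95
tcp_pos: [0.6077, 0.0392, 0.4007]
tcp_rot: [0.399, 0.584, -0.4, 0.583]
force: [-0.7, -0.5, -2.1]
gripper_width: 0.0617
```

```bash
cat >> h.py <<'E'
S=np.array([.5371,.2467]);xs=np.array([-.359,.933]);ys=np.array([-.933,-.359])
def sf(s):
    p=s['tcp_pos'][:2]-S;f=s['force'][:2];print('stand: x %.4f y %.4f z %.4f (lip face x %.4f, lip low z %.4f) Fx %.2f Fy %.2f Fz %.2f'%(p@xs,p@ys,s['tcp_pos'][2],p@xs+.0012+.0635,s['tcp_pos'][2]-.1585+.016,f@xs,f@ys,s['force'][2]))
def c2(im,x0,y0,w,h,s): return cv2.resize(im[y0:y0+h,x0:x0+w],None,fx=s,fy=s,interpolation=cv2.INTER_CUBIC)
E
python3 -c "
from h import *
s=st();sf(s)
cv2.imwrite('pics/s6.png',c2(eyes.capture('side'),180,90,180,140,4))
cv2.imwrite('pics/t6.png',c2(eyes.capture('top'),80,90,220,200,3))"
```

```text
t 7.95 tcp [0.6077 0.0392 0.4007] jaw 21.19 down [-8.e-04 -5.e-04 -1.e+00] F [-0.72 -0.48 -2.11] T [-0.084 -0.013 -0.002] w 0.0617
stand: x -0.2189 y 0.0087 z 0.4007 (lip face x -0.1542, lip low z 0.2582) Fx -0.19 Fy 0.84 Fz -2.11
```

View pics/s6.png

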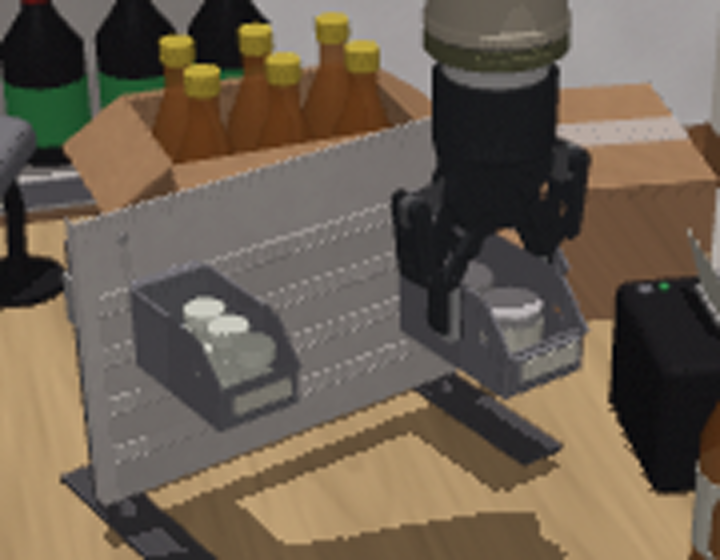

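View pics/t6.png

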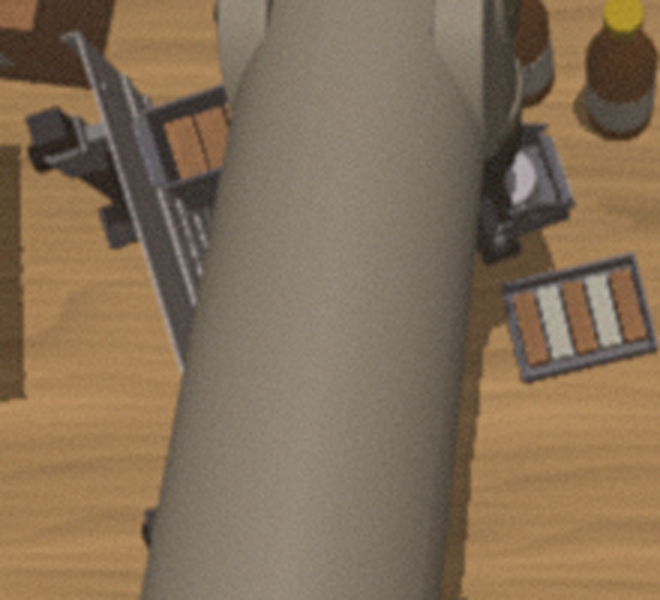

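>>> step_arm --pt "-0.005 0.012 -0.005 0 0 0 0.5" --pt "-0.009 0.023 -0.005 0 0 0 0.5" --pt "-0.0095 0.025 -0.005 0 0 0 0.5" --pt "-0.0095 0.025 -0.005 0 0 0 0.5" --pt "-0.0085 0.022 -0.003 0 0 0 0.5" --pt "-0.0065 0.017 0 0 0 0 0.5" --pt "0 0 0 0 0 0 0.5" --pt "0 0 0 0 0 0 0.5" --pt "0 0 0 0 0 0 0.5"

```text
time: 8.95
tcp_pos: [0.5594, 0.1604, 0.3782]
tcp_rot: [0.401, 0.582, -0.401, 0.583]
force: [0.4, -0.1, -2.7]
gripper_width: 0.0615
```

```bash
python3 -c "
from h import *
s=st();sf(s)
cv2.imwrite('pics/s7.png',c2(eyes.capture('side'),180,90,160,120,5))
sf(st())"
```

```text
t 8.95 tcp [0.5594 0.1604 0.3782] jaw 20.93 down [ 3.e-04 -4.e-04 -1.e+00] F [ 0.36 -0.06 -2.67] T [-0.029 -0.023 -0.028] w 0.0615
stand: x -0.0886 y 0.0102 z 0.3782 (lip face x -0.0239, lip low z 0.2357) Fx -0.18 Fy -0.31 Fz -2.67
t 9.0 tcp [0.5595 0.1602 0.3782] jaw 20.91 down [ 3.e-04 -3.e-04 -1.e+00] F [ 0.48 -0.09 -2.78] T [ 0.002 -0.038  0.003] w 0.0616
stand: x -0.0887 y 0.0101 z 0.3782 (lip face x -0.0240, lip low z 0.2357) Fx -0.25 Fy -0.42 Fz -2.78
```

View pics/s7.png

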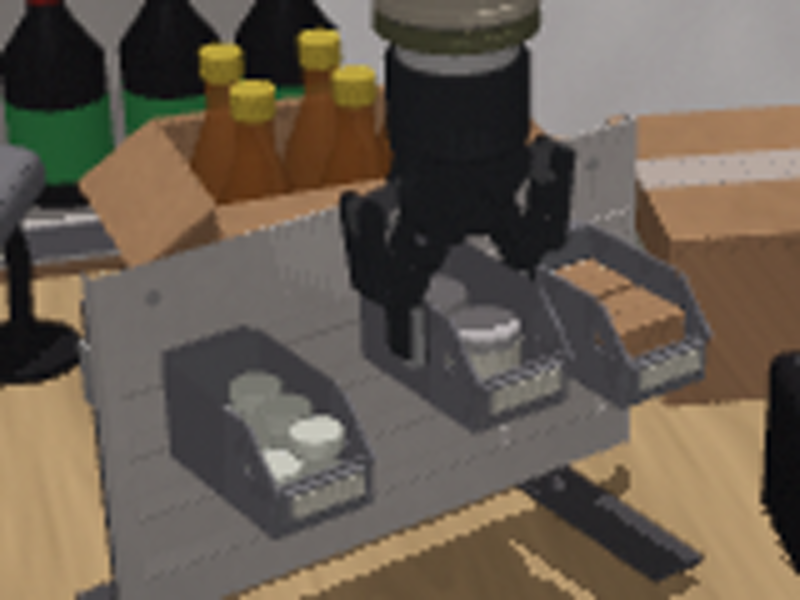

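>>> step_arm --pt "-0.0018 0.0047 0 0 0 0 0.5" --pt "-0.0018 0.0047 0 0 0 0 0.5" --pt "-0.0014 0.0037 0 0 0 0 0.5" --pt "-0.0011 0.0028 0 0 0 0 0.5" --pt "0 0 0 0 0 0 0.5" --pt "0 0 0 0 0 0 0.5"

```text
time: 9.6
tcp_pos: [0.5531, 0.1776, 0.3781]
tcp_rot: [0.4, 0.583, -0.4, 0.583]
force: [-0.3, 0.2, -2.6]
gripper_width: 0.0618
```

```bash
python3 -c "
from h import *
sf(st())"
```

```text
t 9.6 tcp [0.5531 0.1776 0.3781] jaw 21.05 down [-1.e-04 -1.e-04 -1.e+00] F [-0.28  0.22 -2.57] T [-0.038 -0.025 -0.002] w 0.0618
stand: x -0.0703 y 0.0099 z 0.3781 (lip face x -0.0056, lip low z 0.2356) Fx 0.30 Fy 0.18 Fz -2.57
```

>>> step_arm --pt "-0.0007 0.0019 0 0 0 0 0.5" --pt "0 0 0 0 0 0 0.5" --pt "0 0 0 0 0 0 0.5"

```text
time: 9.9
tcp_pos: [0.5525, 0.1793, 0.3781]
tcp_rot: [0.4, 0.583, -0.4, 0.583]
force: [0.2, 1.1, -2.2]
gripper_width: 0.0618
```

```bash
python3 -c "
from h import *
sf(st())"
```

```text
t 9.9 tcp [0.5525 0.1793 0.3781] jaw 21.03 down [-0.  0. -1.] F [ 0.21  1.1  -2.16] T [-0.063 -0.009  0.01 ] w 0.0618
stand: x -0.0684 y 0.0098 z 0.3781 (lip face x -0.0037, lip low z 0.2356) Fx 0.95 Fy -0.59 Fz -2.16
```

>>> step_arm --pt "-0.0005 0.0014 0 0 0 0 0.5" --pt "0 0 0 0 0 0 0.5" --pt "0 0 0 0 0 0 0.5"

```text
time: 10.2
tcp_pos: [0.5519, 0.1809, 0.3781]
tcp_rot: [0.4, 0.583, -0.4, 0.583]
force: [-0.4, 0.2, -1.5]
gripper_width: 0.0614
```

>>> step_arm --pt "-0.0005 0.0014 0 0 0 0 0.5" --pt "0 0 0 0 0 0 0.5" --pt "0 0 0 0 0 0 0.5"

```text
time: 10.5
tcp_pos: [0.5514, 0.1823, 0.3781]
tcp_rot: [0.4, 0.583, -0.4, 0.583]
force: [0.1, 1.2, -2.6]
gripper_width: 0.0612
```

```bash
python3 -c "
from h import *
sf(st())"
```

```text
t 10.5 tcp [0.5514 0.1823 0.3781] jaw 21.05 down [-1.e-04  1.e-04 -1.e+00] F [ 0.06  1.15 -2.62] T [-0.103 -0.037  0.031] w 0.0612
stand: x -0.0652 y 0.0098 z 0.3781 (lip face x -0.0005, lip low z 0.2356) Fx 1.05 Fy -0.47 Fz -2.62
```

>>> step_arm --pt "-0.0004 0.001 0 0 0 0 0.5" --pt "0 0 0 0 0 0 0.5" --pt "0 0 0 0 0 0 0.5"

```text
time: 10.8
tcp_pos: [0.551, 0.1833, 0.3781]
tcp_rot: [0.4, 0.583, -0.4, 0.583]
force: [0.1, 0.6, -1.9]
gripper_width: 0.0617
```

>>> step_arm --pt "-0.0004 0.001 0 0 0 0 0.5" --pt "0 0 0 0 0 0 0.5" --pt "0 0 0 0 0 0 0.5"

```text
time: 11.1
tcp_pos: [0.5506, 0.1843, 0.3781]
tcp_rot: [0.4, 0.583, -0.4, 0.583]
force: [-1.5, -0.5, -2.1]
gripper_width: 0.0618
```

```bash
python3 -c "
from h import *
sf(st())"
```

```text
t 11.1 tcp [0.5506 0.1843 0.3781] jaw 21.05 down [-1.e-04  1.e-04 -1.e+00] F [-1.52 -0.5  -2.07] T [-0.061  0.019  0.019] w 0.0618
stand: x -0.0631 y 0.0098 z 0.3781 (lip face x 0.0016, lip low z 0.2356) Fx 0.08 Fy 1.60 Fz -2.07
```

>>> step_arm --pt "-0.0004 0.001 0 0 0 0 0.5" --pt "0 0 0 0 0 0 0.5" --pt "0 0 0 0 0 0 0.5"

```text
time: 11.4
tcp_pos: [0.5503, 0.1851, 0.3781]
tcp_rot: [0.4, 0.583, -0.4, 0.583]
force: [0.5, 0.3, -2.1]
gripper_width: 0.0617
```

```bash
python3 -c "
from h import *
sf(st())"
```

```text
t 11.4 tcp [0.5503 0.1851 0.3781] jaw 21.04 down [-0.e+00 -1.e-04 -1.e+00] F [ 0.5   0.27 -2.12] T [-0.103 -0.003 -0.022] w 0.0617
stand: x -0.0622 y 0.0098 z 0.3781 (lip face x 0.0025, lip low z 0.2356) Fx 0.07 Fy -0.57 Fz -2.12
```

>>> step_arm --pt "-0.0004 0.001 0 0 0 0 0.5" --pt "0 0 0 0 0 0 0.5" --pt "0 0 0 0 0 0 0.5"

```text
time: 11.7
tcp_pos: [0.55, 0.1857, 0.3781]
tcp_rot: [0.4, 0.583, -0.401, 0.583]
force: [0.6, -2.9, -2.2]
gripper_width: 0.0615
```

```bash
python3 -c "
from h import *
sf(st())"
```

```text
t 11.7 tcp [0.55   0.1857 0.3781] jaw 21.01 down [ 2.e-04 -5.e-04 -1.e+00] F [ 0.63 -2.88 -2.23] T [-0.526 -0.247  0.039] w 0.0615
stand: x -0.0615 y 0.0099 z 0.3781 (lip face x 0.0032, lip low z 0.2356) Fx -2.91 Fy 0.44 Fz -2.23
```

>>> step_arm --pt "0 0 -0.003 0 0 0 0.5" --pt "0 0 -0.004 0 0 0 0.5" --pt "0 0 -0.004 0 0 0 0.5" --pt "0 0 -0.004 0 0 0 0.5" --pt "0 0 -0.003 0 0 0 0.5" --pt "0 0 0 0 0 0 0.5" --pt "0 0 0 0 0 0 0.5"

```text
time: 12.4
tcp_pos: [0.5498, 0.186, 0.3598]
tcp_rot: [0.4, 0.583, -0.401, 0.583]
force: [1.5, -4.8, -2.7]
gripper_width: 0.0617
```

```bash
python3 -c "
from h import *
sf(st())
cv2.imwrite('pics/s8.png',c2(eyes.capture('side'),190,90,130,110,6))
sf(st())"
```

```text
t 12.4 tcp [0.5498 0.186  0.3598] jaw 21.03 down [-5.e-04 -5.e-04 -1.e+00] F [ 1.46 -4.81 -2.74] T [-0.738 -0.322  0.123] w 0.0617
stand: x -0.0612 y 0.0099 z 0.3598 (lip face x 0.0035, lip low z 0.2173) Fx -5.02 Fy 0.36 Fz -2.74
t 12.45 tcp [0.5498 0.1861 0.3598] jaw 21.03 down [-5.e-04 -5.e-04 -1.e+00] F [ 2.45 -3.79 -2.64] T [-0.792 -0.3    0.092] w 0.0618
stand: x -0.0612 y 0.0099 z 0.3598 (lip face x 0.0035, lip low z 0.2173) Fx -4.42 Fy -0.92 Fz -2.64
```

View pics/s8.png

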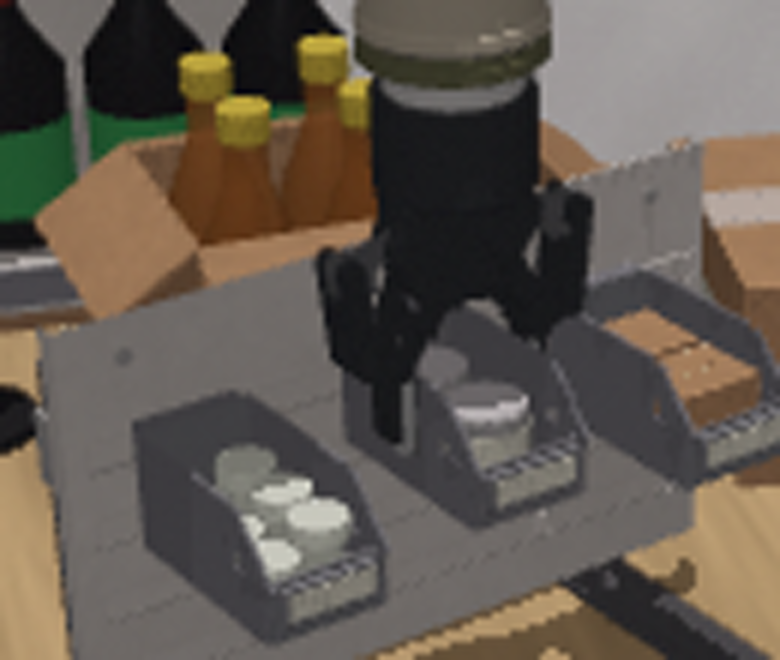

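>>> step_arm --pt "0.0001 -0.0003 -0.002 0 0 0 0.5" --pt "0 0 -0.002 0 0 0 0.5" --pt "0 0 -0.001 0 0 0 0.5" --pt "0 0 0 0 0 0 0.5"

```text
time: 12.85
tcp_pos: [0.5499, 0.186, 0.355]
tcp_rot: [0.4, 0.583, -0.4, 0.583]
force: [1.7, -3.0, 0.3]
gripper_width: 0.0618
```

```bash
python3 -c "
from h import *
sf(st())"
```

```text
t 12.85 tcp [0.5499 0.186  0.355 ] jaw 21.04 down [-0.e+00  1.e-04 -1.e+00] F [ 1.72 -2.95  0.3 ] T [-0.569 -0.183  0.124] w 0.0618
stand: x -0.0613 y 0.0098 z 0.3550 (lip face x 0.0034, lip low z 0.2125) Fx -3.37 Fy -0.54 Fz 0.30
```

>>> step_arm --pt "0 0 -0.0015 0 0 0 0.5" --pt "0 0 -0.0015 0 0 0 0.5" --pt "0 0 0 0 0 0 0.5"

```text
time: 13.15
tcp_pos: [0.5499, 0.1859, 0.3519]
tcp_rot: [0.4, 0.583, -0.4, 0.583]
force: [1.2, -3.1, -0.3]
gripper_width: 0.0618
```

```bash
python3 -c "
from h import *
sf(st())"
```

```text
t 13.15 tcp [0.5499 0.1859 0.3519] jaw 21.04 down [-2.e-04 -0.e+00 -1.e+00] F [ 1.19 -3.1  -0.33] T [-0.511 -0.236  0.11 ] w 0.0618
stand: x -0.0613 y 0.0098 z 0.3519 (lip face x 0.0034, lip low z 0.2094) Fx -3.32 Fy -0.00 Fz -0.33
```

>>> step_arm --pt "0 0 -0.0015 0 0 0 0.5" --pt "0 0 0 0 0 0 0.5"

```text
time: 13.35
tcp_pos: [0.5499, 0.1859, 0.3504]
tcp_rot: [0.4, 0.583, -0.4, 0.583]
force: [1.0, -3.8, -0.6]
gripper_width: 0.0616
```

```bash
python3 -c "
from h import *
sf(st())"
```

```text
t 13.35 tcp [0.5499 0.1859 0.3504] jaw 21.04 down [-1.e-04 -0.e+00 -1.e+00] F [ 1.01 -3.79 -0.6 ] T [-0.553 -0.251  0.042] w 0.0616
stand: x -0.0613 y 0.0098 z 0.3504 (lip face x 0.0034, lip low z 0.2079) Fx -3.90 Fy 0.42 Fz -0.60
```

>>> step_arm --pt "0 0 -0.0015 0 0 0 0.5" --pt "0 0 -0.0015 0 0 0 0.5" --pt "0 0 0 0 0 0 0.5"

```text
time: 13.65
tcp_pos: [0.5499, 0.1859, 0.3473]
tcp_rot: [0.4, 0.583, -0.4, 0.583]
force: [2.0, -2.3, 0.4]
gripper_width: 0.0612
```

```bash
python3 -c "
from h import *
sf(st())"
```

```text
t 13.65 tcp [0.5499 0.1859 0.3473] jaw 21.04 down [-4.e-04 -1.e-04 -1.e+00] F [ 1.97 -2.32  0.4 ] T [-0.556 -0.236  0.049] w 0.0612
stand: x -0.0613 y 0.0099 z 0.3473 (lip face x 0.0034, lip low z 0.2048) Fx -2.87 Fy -1.01 Fz 0.40
```

>>> step_arm --pt "0 0 -0.0015 0 0 0 0.5" --pt "0 0 0 0 0 0 0.5"

```text
time: 13.85
tcp_pos: [0.5499, 0.1859, 0.3459]
tcp_rot: [0.4, 0.583, -0.4, 0.583]
force: [2.0, -3.2, -0.4]
gripper_width: 0.0615
```

```bash
python3 -c "
from h import *
sf(st())"
```

```text
t 13.85 tcp [0.5499 0.1859 0.3459] jaw 21.04 down [-2.e-04 -0.e+00 -1.e+00] F [ 2.03 -3.17 -0.4 ] T [-0.491 -0.191  0.06 ] w 0.0615
stand: x -0.0613 y 0.0099 z 0.3459 (lip face x 0.0034, lip low z 0.2034) Fx -3.69 Fy -0.76 Fz -0.40
```

>>> step_arm --pt "0 0 -0.001 0 0 0 0.5" --pt "0 0 0 0 0 0 0.5"

```text
time: 14.05
tcp_pos: [0.5499, 0.1859, 0.345]
tcp_rot: [0.4, 0.583, -0.4, 0.583]
force: [1.2, -3.4, 0.0]
gripper_width: 0.0618
```

```bash
python3 -c "
from h import *
sf(st())
cv2.imwrite('pics/s9.png',c2(eyes.capture('side'),190,90,130,110,6))
sf(st())"
```

```text
t 14.05 tcp [0.5499 0.1859 0.345 ] jaw 21.04 down [-1.e-04  0.e+00 -1.e+00] F [ 1.19 -3.39  0.02] T [-0.569 -0.19   0.132] w 0.0618
stand: x -0.0613 y 0.0098 z 0.3450 (lip face x 0.0034, lip low z 0.2025) Fx -3.59 Fy 0.10 Fz 0.02
t 14.1 tcp [0.5499 0.1859 0.345 ] jaw 21.04 down [-1.e-04  0.e+00 -1.e+00] F [ 1.27 -3.29 -0.7 ] T [-0.57  -0.173  0.11 ] w 0.0617
stand: x -0.0613 y 0.0099 z 0.3450 (lip face x 0.0034, lip low z 0.2025) Fx -3.52 Fy -0.01 Fz -0.70
```

View pics/s9.png

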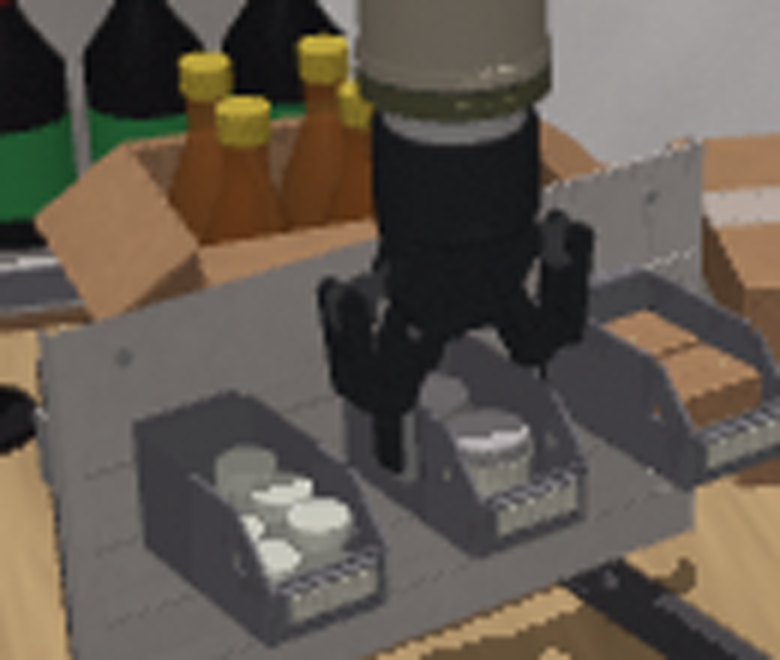

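>>> step_arm --pt "0 0 -0.001 0 0 0 0.5" --pt "0 0 -0.001 0 0 0 0.5" --pt "0 0 0 0 0 0 0.5"

```text
time: 14.4
tcp_pos: [0.5499, 0.1859, 0.3429]
tcp_rot: [0.4, 0.583, -0.4, 0.583]
force: [1.6, -4.2, 0.9]
gripper_width: 0.0615
```

```bash
python3 -c "
from h import *
sf(st())"
```

```text
t 14.4 tcp [0.5499 0.1859 0.3429] jaw 21.04 down [-2.e-04 -0.e+00 -1.e+00] F [ 1.58 -4.16  0.91] T [-0.538 -0.18   0.112] w 0.0615
stand: x -0.0613 y 0.0099 z 0.3429 (lip face x 0.0034, lip low z 0.2004) Fx -4.45 Fy 0.02 Fz 0.91
```

>>> step_arm --pt "0 0 -0.001 0 0 0 0.5" --pt "0 0 0 0 0 0 0.5"

```text
time: 14.6
tcp_pos: [0.5499, 0.1859, 0.342]
tcp_rot: [0.4, 0.583, -0.4, 0.583]
force: [1.5, -4.0, 0.6]
gripper_width: 0.0616
```

```bash
python3 -c "
from h import *
sf(st())"
```

```text
t 14.6 tcp [0.5499 0.1859 0.342 ] jaw 21.04 down [-1.e-04 -0.e+00 -1.e+00] F [ 1.51 -3.95  0.61] T [-0.54  -0.235  0.044] w 0.0616
stand: x -0.0614 y 0.0099 z 0.3420 (lip face x 0.0033, lip low z 0.1995) Fx -4.23 Fy 0.01 Fz 0.61
```

>>> step_arm --pt "0 0 -0.0008 0 0 0 0.5" --pt "0 0 0 0 0 0 0.5"

```text
time: 14.8
tcp_pos: [0.5499, 0.1859, 0.3412]
tcp_rot: [0.4, 0.583, -0.4, 0.583]
force: [1.4, -3.4, -0.7]
gripper_width: 0.0614
```

```bash
python3 -c "
from h import *
sf(st())"
```

```text
t 14.8 tcp [0.5499 0.1859 0.3412] jaw 21.04 down [-1.e-04  0.e+00 -1.e+00] F [ 1.41 -3.44 -0.66] T [-0.5   -0.137  0.07 ] w 0.0614
stand: x -0.0613 y 0.0098 z 0.3412 (lip face x 0.0034, lip low z 0.1987) Fx -3.72 Fy -0.08 Fz -0.66
```

>>> step_arm --pt "0 0 -0.0008 0 0 0 0.5" --pt "0 0 0 0 0 0 0.5"

```text
time: 15.0
tcp_pos: [0.55, 0.1859, 0.3407]
tcp_rot: [0.4, 0.583, -0.4, 0.583]
force: [0.9, -3.9, 3.4]
gripper_width: 0.0617
```

>>> step_arm --pt "0 0 -0.0008 0 0 0 0.5" --pt "0 0 0 0 0 0 0.5"

```text
time: 15.2
tcp_pos: [0.55, 0.1859, 0.3402]
tcp_rot: [0.401, 0.583, -0.4, 0.583]
force: [-0.8, -4.2, 6.1]
gripper_width: 0.0611
```

>>> step_arm --pt "0 0 -0.0008 0 0 0 0.5" --pt "0 0 0 0 0 0 0.5"

```text
time: 15.4
tcp_pos: [0.55, 0.186, 0.3396]
tcp_rot: [0.401, 0.583, -0.4, 0.583]
force: [-1.5, -3.4, 6.6]
gripper_width: 0.0615
```

```bash
python3 -c "
from h import *
sf(st())"
```

```text
t 15.4 tcp [0.55   0.186  0.3396] jaw 21.04 down [ 7.e-04  9.e-04 -1.e+00] F [-1.5  -3.41  6.58] T [-0.318  0.384  0.16 ] w 0.0615
stand: x -0.0613 y 0.0097 z 0.3396 (lip face x 0.0034, lip low z 0.1971) Fx -2.64 Fy 2.63 Fz 6.58
```

>>> step_arm --pt "0.0003 -0.0007 0.0005 0 0 0 0.5" --pt "0.0002 -0.0005 0.0002 0 0 0 0.5" --pt "0 0 0 0 0 0 0.5"

```text
time: 15.7
tcp_pos: [0.5503, 0.1853, 0.3399]
tcp_rot: [0.4, 0.583, -0.4, 0.583]
force: [-0.5, -1.0, 4.5]
gripper_width: 0.0617
```

```bash
python3 -c "
from h import *
sf(st())"
```

```text
t 15.7 tcp [0.5503 0.1853 0.3399] jaw 21.08 down [ 2.0e-04  1.1e-03 -1.0e+00] F [-0.52 -0.97  4.5 ] T [0.151 0.358 0.032] w 0.0617
stand: x -0.0620 y 0.0097 z 0.3399 (lip face x 0.0027, lip low z 0.1974) Fx -0.72 Fy 0.84 Fz 4.50
```

>>> step_arm --pt "0.0003 -0.0009 0 0 0 0 0.5" --pt "0 0 0 0 0 0 0.5"

```text
time: 15.9
tcp_pos: [0.5506, 0.1848, 0.3398]
tcp_rot: [0.4, 0.583, -0.4, 0.583]
force: [-1.8, 1.3, 5.2]
gripper_width: 0.0617
```

>>> step_arm --pt "0.0003 -0.0009 0 0 0 0 0.5" --pt "0 0 0 0 0 0 0.5"

```text
time: 16.1
tcp_pos: [0.5507, 0.1844, 0.3398]
tcp_rot: [0.4, 0.584, -0.399, 0.583]
force: [-2.0, 1.4, 5.8]
gripper_width: 0.0613
```

```bash
python3 -c "
from h import *
sf(st())"
```

```text
t 16.1 tcp [0.5507 0.1844 0.3398] jaw 21.13 down [-1.0e-04  2.1e-03 -1.0e+00] F [-1.99  1.38  5.84] T [0.803 0.485 0.01 ] w 0.0613
stand: x -0.0631 y 0.0097 z 0.3398 (lip face x 0.0016, lip low z 0.1973) Fx 2.00 Fy 1.37 Fz 5.84
```

>>> step_arm --pt "0.0004 -0.001 0.0003 0 0 0 0.5" --pt "0 0 0 0 0 0 0.5" --pt "0 0 0 0 0 0 0.5"

```text
time: 16.4
tcp_pos: [0.5512, 0.1829, 0.34]
tcp_rot: [0.4, 0.583, -0.4, 0.583]
force: [-1.6, 4.6, 4.2]
gripper_width: 0.0616
```

```bash
python3 -c "
from h import *
sf(st())
cv2.imwrite('pics/s10.png',c2(eyes.capture('side'),190,90,130,110,6))"
```

```text
t 16.4 tcp [0.5512 0.1829 0.34  ] jaw 21.11 down [-1.0e-04  1.3e-03 -1.0e+00] F [-1.56  4.64  4.18] T [ 1.234  0.389 -0.026] w 0.0616
stand: x -0.0646 y 0.0097 z 0.3400 (lip face x 0.0001, lip low z 0.1975) Fx 4.89 Fy -0.21 Fz 4.18
```

View pics/s10.png

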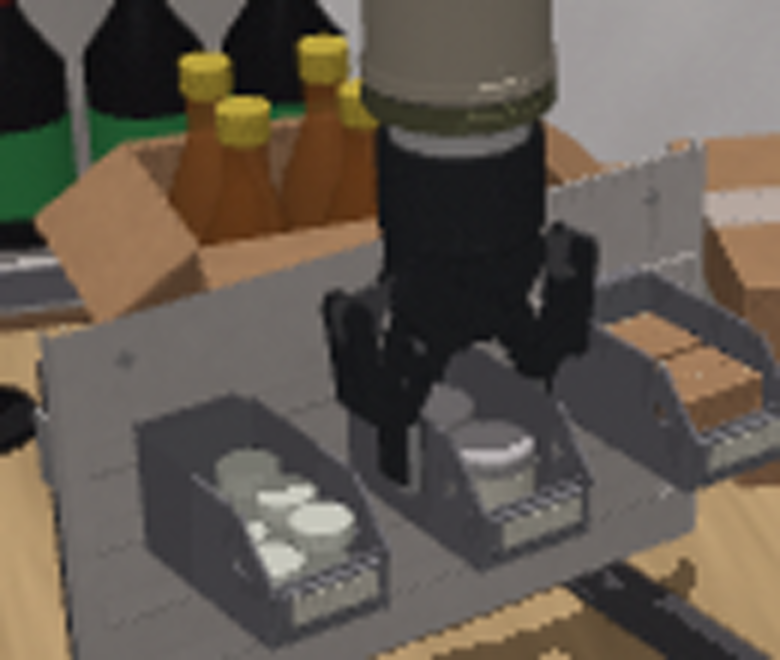

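>>> step_arm --pt "-0.0005 0.0013 0.0002 0 0 0 0.5" --pt "-0.0001 0.0004 0.0002 0 0 0 0.5" --pt "0 0 0 0 0 0 0.5" --force 20

```text
time: 16.75
tcp_pos: [0.5509, 0.1835, 0.3402]
tcp_rot: [0.4, 0.583, -0.4, 0.583]
force: [0.5, 2.9, 3.0]
gripper_width: 0.0616
```

```bash
python3 -c "
from h import *
sf(st())"
```

```text
t 16.75 tcp [0.5509 0.1835 0.3402] jaw 21.03 down [ 1.e-04 -2.e-04 -1.e+00] F [0.54 2.9  3.  ] T [0.906 0.089 0.014] w 0.0616
stand: x -0.0640 y 0.0098 z 0.3402 (lip face x 0.0007, lip low z 0.1977) Fx 2.52 Fy -1.54 Fz 3.00
```

>>> step_arm --pt "-0.0003 0.0008 0.0003 0 0 0 0.5" --pt "0 0 0 0 0 0 0.5" --pt "0 0 0 0 0 0 0.5"

```text
time: 17.05
tcp_pos: [0.5507, 0.184, 0.3405]
tcp_rot: [0.4, 0.583, -0.401, 0.583]
force: [0.9, 2.1, 1.8]
gripper_width: 0.0611
```

```bash
python3 -c "
from h import *
sf(st())"
```

```text
t 17.05 tcp [0.5507 0.184  0.3405] jaw 21.0 down [ 1.e-04 -5.e-04 -1.e+00] F [0.88 2.09 1.83] T [ 0.462 -0.189  0.014] w 0.0611
stand: x -0.0634 y 0.0098 z 0.3405 (lip face x 0.0013, lip low z 0.1980) Fx 1.63 Fy -1.57 Fz 1.83
```

Louvre is carrying the bin (Fz +1.8 N). Now release slowly.

>>> step_arm --pt "-0.0001 0.0004 0 0 0 0 0.5" --pt "0 0 0 0 0 0 0.7" --pt "0 0 0 0 0 0 0.73" --pt "0 0 0 0 0 0 0.76" --pt "0 0 0 0 0 0 0.79" --pt "0 0 0 0 0 0 0.82" --pt "0 0 0 0 0 0 0.86" --pt "0 0 0 0 0 0 0.9" --pt "0 0 0 0 0 0 0.9"

```text
time: 17.95
tcp_pos: [0.5504, 0.1848, 0.3406]
tcp_rot: [0.4, 0.583, -0.4, 0.583]
force: [-0.2, 0.0, 0.7]
gripper_width: 0.077
```

```bash
python3 -c "
from h import *
sf(st())
cv2.imwrite('pics/s11.png',c2(eyes.capture('side'),190,90,130,110,6))"
```

```text
t 17.95 tcp [0.5504 0.1848 0.3406] jaw 21.04 down [-1.e-04  0.e+00 -1.e+00] F [-0.24  0.01  0.71] T [ 0.045 -0.025  0.055] w 0.077
stand: x -0.0626 y 0.0098 z 0.3406 (lip face x 0.0021, lip low z 0.1981) Fx 0.09 Fy 0.22 Fz 0.71
```

View pics/s11.png

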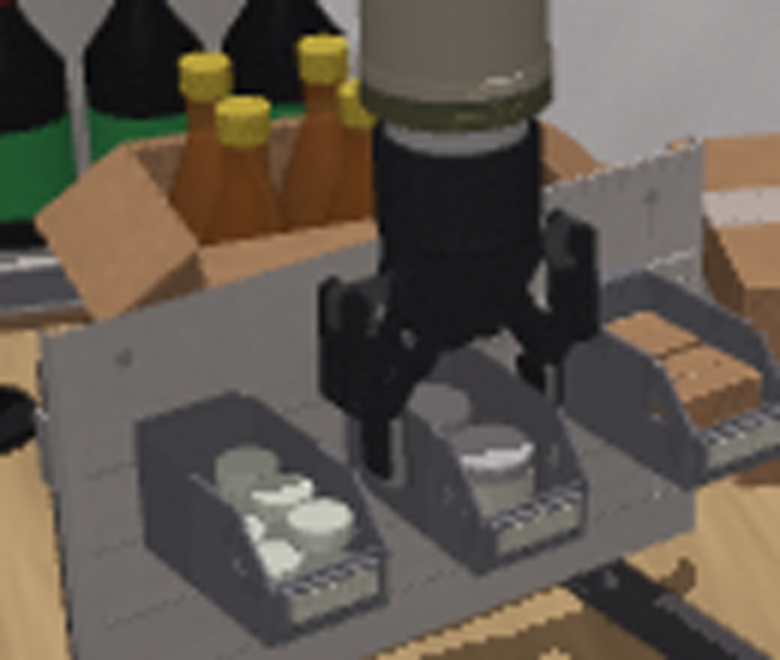

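>>> step_arm --pt "0 0 0.004 0 0 0 0.9" --pt "0 0 0.008 0 0 0 0.9" --pt "0 0 0.015 0 0 0 0.9" --pt "0 0 0.02 0 0 0 0.9" --pt "0 0 0.03 0 0 0 0.9" --pt "0 0 0.04 0 0 0 0.9" --pt "0 0 0.03 0 0 0 0.9" --pt "0.01 -0.03 0 0 0 0 0.9" --pt "0.01 -0.04 0 0 0 0 0.9" --pt "0.01 -0.04 0 0 0 0 0.9" --pt "0.01 -0.045 0 0 0 0 0.9" --pt "0 -0.045 0 0 0 0 0.9" --pt "0 -0.045 0 0 0 0 0.9" --pt "0 -0.045 0 0 0 0 0.9" --pt "0 -0.045 0 0 0 0 0.9" --pt "0 0 0 0 0 0 0.9" --pt "0 0 0 0 0 0 0.9"

```text
time: 19.7
tcp_pos: [0.59, -0.1519, 0.4883]
tcp_rot: [0.401, 0.582, -0.401, 0.582]
force: [0.1, 0.4, 1.0]
gripper_width: 0.0769
```

```bash
python3 -c "
from h import *
sf(st())
cv2.imwrite('pics/s12.png',c2(eyes.capture('side'),190,90,130,110,6))
b=eyes.capture('top');cv2.imwrite('pics/t12.png',c2(b,80,90,220,200,3.5))
for u in((0,0),): pass"
```

```text
t 19.7 tcp [ 0.59   -0.1519  0.4883] jaw 20.85 down [ 6.e-04 -3.e-04 -1.e+00] F [0.11 0.37 0.99] T [ 0.03  -0.036  0.033] w 0.0769
stand: x -0.3908 y 0.0938 z 0.4883 (lip face x -0.3261, lip low z 0.3458) Fx 0.31 Fy -0.24 Fz 0.99
```

View pics/s12.png

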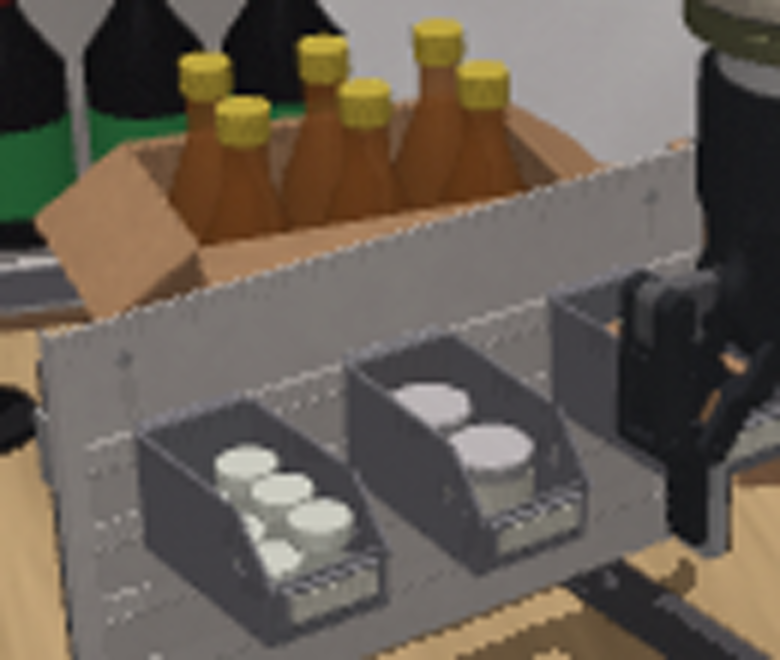

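View pics/t12.png

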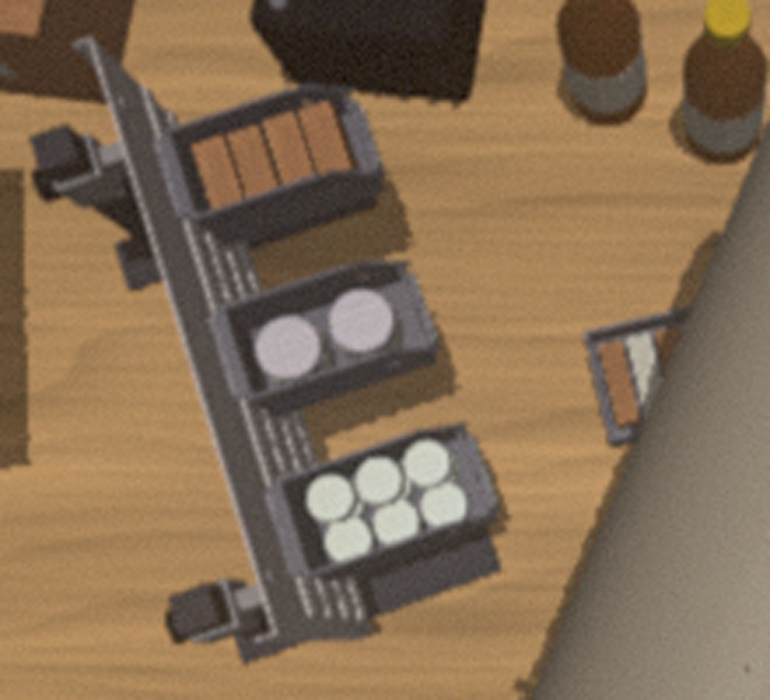

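```bash
python3 -c "
from h import *
print(job.job_done())"
```

```text
the job is handed in; nothing more can be done
None
```

I hung the grey bin on the top louvre between the two others, at about 19.8 s of the 72 s allowed, and handed the job in. It sits about 10 mm to the stand's +y side of mid-panel. Both tins are still inside.

- **Feeling and seating:** I felt the lip touch the sheet at about 3 N and slid it down with roughly 3–5 N of press. The louvre took the load at a tool height of 0.341 m. That puts its upper edge at about 0.2095 m, matching the 0.209 m I had measured from the pictures.
- **Hook test:** before letting go, I pulled the bin away from the panel and felt about 5 N of resistance, so the lip is behind the tongue.
- **Last checks:** after I let go and backed off, both pictures showed the bin level with its neighbours and parallel to them. The neighbouring bins showed no visible shift, and the parts of the table in view looked undisturbed. The gripper's force reading was near zero.

The force readings carry about 1 N of noise, and none of the checks disagreed.

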